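# Set up the toy village street for the shop display

## Robot

A 6-joint arm with a two-finger parallel gripper is mounted at the origin on the work surface. World frame = base frame: x ahead of the robot, y to its left, z up, the work surface at z = 0. Lengths are in m, angles in degrees, forces in N, time in s.
With the tool pointing down it reaches from about 0.375 to 0.9 m from the base axis. Payload 3.1 kg.
Tool frame: the origin (TCP) lies at the very end of the fingers, on their centre line; the grasp point (between the pads) lies 19 mm behind it; z points along the fingers, y is the line along which they close (so a half turn about z gives the same grasp; the last joint's range is limited). The gripper opens to 87 mm and grips with 3 to 60 N. Pads are 19 mm wide; open, the fingers measure 117 mm over their backs; the gripper's body (75 mm by 190 mm) begins 51 mm behind the grasp point.
Start: joints at [54.059, 30.224, 82.088, -0, 67.689, -10.227], TCP at [0.271, 0.563, 0.223] pointing down, gripper open.
Joint ranges: [-176.69, 176.69], [-43.24, 126.21], [12.49, 139.97], [-82, 262], [0, 151.66], [-163.58, 163.58]. Speed limits (degrees/s): [159.86, 159.86, 180, 180, 180, 180].

## Interface

Orientations are given as a 3x3 rotation matrix whose columns are the frame's x, y, z axes.
In Python, from rig import bot, imaging gives the robot as it stands.
- The arm moves only by the tool drive_tool, never from a script. Its argument "deltas" is text: rows parted by semicolons, each of 5 numbers parted by spaces: the finger opening in mm, from 0 to 87, then the shift along the world's x, y, z in mm, then the turn about the world's z in rad. In form: jaw dx dy dz twist; .... A call has 1 to 12 rows; each row is the pose to reach, as a shift and turn from the pose commanded when the call began; what a row does not reach only later rows make up. A row lasts 1/10 s, in which the tool goes at most 50 mm and 8.59 degrees, less where a joint would pass 70% of its speed; a pose out of reach is approached as far as the arm can. A call with a gripper value outside its range is refused whole. The fingers move at their own pace and stop on an object; the grip force is fixed at half the most. Time passes only in rows, so rows that repeat a pose let the fingers close. It gives the time, the measured TCP pose, the force, the opening and the grip force at its end, in the units of the state.
- bot.read_state(): the state, without advancing time (a new reading comes with each control period).
- imaging.capture(name): name is "scene" or "top" or "wrist"; returns the picture (480x640x3 uint8, red, green, blue); there is no depth.
- imaging.camera_model(name): a dict with "fx", "fy", "cx", "cy" (pixels), "T" (4x4, takes a point from camera to world coordinates). Camera axes: x right, y down, z forward; pixel columns grow to the right and rows downward; lengths in m; the calibration is good to about 2 mm. A picture is of the moment at which its call begins: read the wrist's pose just before it. camera_model takes no time and is no camera call; for the wrist camera it gives the pose at the moment of the call.
- bot.hand_in(): hands the job in; it is judged then, once.
The state is a dict: "time_s": time; "joint_positions": joint angles; "qvel": joint speeds; "tau": joint torques, N m; "position": TCP position; "tcp_rot": TCP orientation; "force": force on the tool from outside, world axes, zero at the start; "moment": the same for the moment, N m; "opening": opening from 0.0 (shut) to 1.0 (fully open); "grasp_force": force on a finger pad.
Only numpy, scipy, OpenCV 4.12 (cv2) and the standard library are available. Lean on these libraries where they do the work, as an engineer would, in place of code of your own. Each camera call takes 0.05 s, during which the arm holds its last target. There are 200 camera calls.

## Task

Set up the toy street on the display table: stand the clock tower midway between the fire station and the house, in line with them, and put its orange roof squarely on top; park the yellow bus on the road in front of the house and the fire engine on the road in front of the station, each lengthwise along the middle of the road and centred on its building's door. Stand the tree beside the house on the side away from the tower, level with the middle of the house's side wall and with a gap of about 25 mm between that wall and the tree's foot. Leave everything upright and let go, and do not disturb the ring stacker and the train behind.

Things in the scene. Friction and masses are not known exactly. Their poses are not given: they have to be found in the camera images.
- road: fixed straight grey toy road with a dashed white centre line, lying on the green table: 80 wide (its x) by 360 long (its y) by 4 thick. Origin: centre of its underside, on the table (z = 0). Its +x points away from the robot, towards the two buildings, which stand on the table behind it.
- station: fixed red toy fire station, 80 x 80 body, 84 x 84 white flat roof with a yellow disc, 68 high, white shutter door mid-front (-x, facing the road). Origin: centre of its underside on the table; axes parallel to the road's. In the road's frame it stands at x = 125, y = +120 or -120, and the house at the other, so midway between them is x = 125, y = 0.
- house: fixed natural-wood toy house with a blue pitched roof, 80 x 80 body, 90 (x) x 88 (y) over the roof edges, 73 high at the ridge, blue door in the middle of its front (-x, towards the road). Origin: centre of its underside on the table; axes and place as for the station, at the other end.
- tower: loose natural-wood clock tower without its roof: plain upright cylinder 46 in diameter, 60 high, flat top, white clock faces (2 proud) round it and a yellow band at the foot. Origin: centre of its underside. 70 g.
- roof: loose orange cone-shaped roof of the clock tower: flat underside, brim 54 in diameter and 12 high, cone narrowing to 20 at 34 height, then an upright wooden finial 16 in diameter from height 34 to 60, to lift it by. Origin: centre of its underside. 40 g.
- tree: loose dark-green toy tree: round wooden foot 40 in diameter and 8 high, thin trunk 14 in diameter, foliage a cylinder 36 in diameter from height 22 to 56, then a cone to the tip at 86. Origin: centre of its underside. 50 g.
- bus: loose yellow toy bus with a white stripe along its roof, 84 long (its x, windscreen at -x), 36 wide (its y) over the wheels, 41 high, flat sides 34 apart; its wheels do not turn and it does not roll. Origin: centre of its underside. 90 g.
- engine: loose red toy fire engine with a white ladder on top, 84 long (its x, cab at -x), 36 wide (its y) over the wheels, 32 high behind and 45 over the cab's blue lamp, flat sides 34 apart; its wheels do not turn and it does not roll. Origin: centre of its underside. 90 g.
- stacker: bystander, loose: tower of coloured rings (red, orange, yellow, green) with a blue ball on top, on a wooden foot 68 in diameter, 89 high, behind the buildings. Origin: centre of its underside. To be left alone.
- train: bystander, loose: blue toy locomotive with a yellow cab with red roof and black chimney, 100 long (its x), 44 wide, 72 high, behind the buildings. Origin: centre of its underside. To be left alone.
There are look-alikes about, which are no part of the job. What is shaped like the bus but purple is not meant.

How it is judged:
By the outcome, as a careful person would: the job done as asked, in the order asked, and still so for the second after the job is handed in, with the robot touching nothing.
It also fails if it takes over 131 s, if anything falls off the work surface, if the arm or the gripper's body presses on something with over 40 N, if the wrist force passes 120 N, or if a joint passes its speed limit or range.

## Working session

There is one attempt and no reset: what is moved stays moved. The work goes in short steps, Python scripts to look and compute and a tool call to move; the robot and the scene stay as the last step left them, time stands still between calls to the robot, and variables do not carry over. Pictures are saved under pics/ and viewed, at most 14 in all, crops included, and the job is handed in when it is done.

Besides the shell and the picture viewer there is one more tool, called after "Call:" as a command line: name --argument value ..., lists and objects as JSON in quotes. drive_tool: Moves the arm, as the interface text tells. Its arguments: {"type":"object","properties":{"deltas":{"type":"string"}},"required":["deltas"]}

```bash
mkdir -p pics; ls; python3 - <<'E'
from rig import bot, imaging
import cv2
for n in("scene","top"):
    im=imaging.capture(n); cv2.imwrite(f"pics/{n}0.png",im[:,:,::-1])
    m=imaging.camera_model(n); print(n,m["fx"],m["cx"],m["cy"],m["T"])
E
```

```text
pics
scene 467.15179535569575 321.0847373138484 241.83941393580272 [[-0.87283653  0.33148634 -0.35815248  0.91479995]
 [ 0.48799252  0.58618285 -0.6467248   0.74458687]
 [-0.0044376  -0.73926076 -0.67340467  0.79456065]
 [ 0.          0.          0.          1.        ]]
top 505.59453433797694 317.15942169255266 240.45041742417683 [[ 0.01531737 -0.99753077  0.06854     0.42052645]
 [-0.99977113 -0.01425574  0.01595163 -0.00721797]
 [-0.01493515 -0.06876865 -0.99752083  1.29395894]
 [ 0.          0.          0.          1.        ]]
```

View pics/scene0.png

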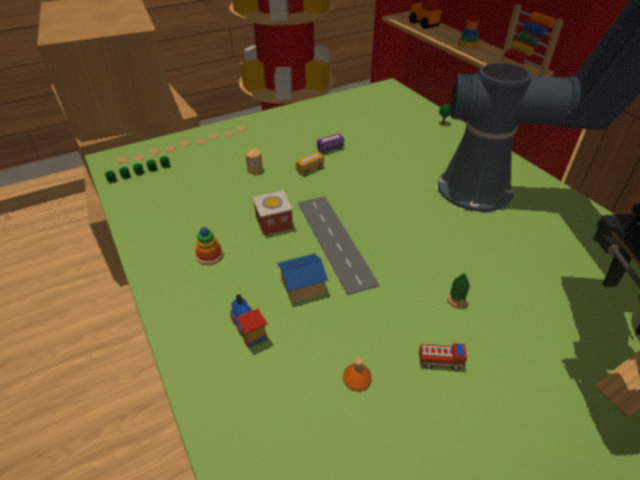

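View pics/top0.png

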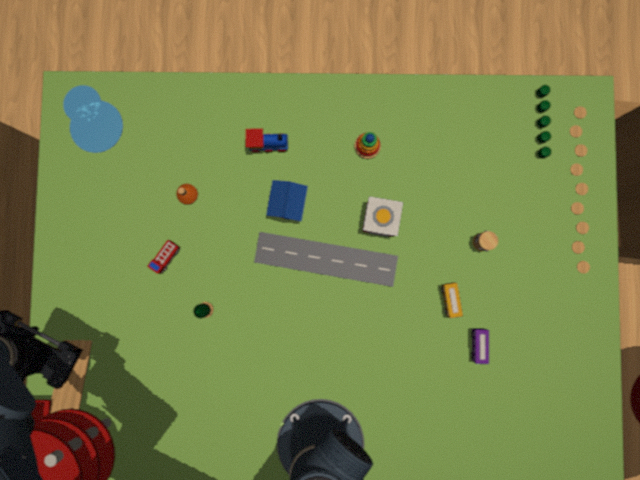

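Scene and top views: the house (top 287,200) is on the left, the station (383,217) on the right, and the road (325,260) in front of them. The loose pieces in the top view are the engine (164,256), roof (187,194), tree (203,310), bus (453,300) and tower (486,241). The purple look-alike is at (481,346).

```bash
cat > h.py <<'E'
from rig import bot, imaging
import cv2, numpy as np
def ray(m,uv,z):
    uv=np.atleast_2d(np.asarray(uv,float)); T=m["T"]
    d=np.c_[(uv[:,0]-m["cx"])/m["fx"],(uv[:,1]-m["cy"])/m["fy"],np.ones(len(uv))]@T[:3,:3].T
    return (T[:3,3]+d*((z-T[2,3])/d[:,2])[:,None])*1000   # mm
def proj(m,P):
    p=np.linalg.inv(m["T"])@np.append(np.asarray(P)/1000.,1); return m["fx"]*p[0]/p[2]+m["cx"],m["fy"]*p[1]/p[2]+m["cy"]
def mask(im,lo,hi,box=None):
    k=cv2.inRange(cv2.cvtColor(im,cv2.COLOR_RGB2HSV),np.array(lo),np.array(hi))
    if box: x0,y0,x1,y1=box; b=np.zeros_like(k); b[y0:y1,x0:x1]=k[y0:y1,x0:x1]; k=b
    return k
def big(k):
    c=cv2.findContours(k,cv2.RETR_EXTERNAL,cv2.CHAIN_APPROX_NONE)[0]
    return max(c,key=cv2.contourArea)
def rect(m,c,z):
    """min-area rectangle of a contour cast on plane z(mm): centre, sizes, yaw of long side"""
    P=ray(m,c[:,0,:],z/1000.)[:,:2].astype(np.float32)
    b=cv2.boxPoints(cv2.minAreaRect(P)); e=[b[1]-b[0],b[2]-b[1]]; e.sort(key=np.linalg.norm)
    return b.mean(0).round(1),[round(float(np.linalg.norm(v)),1) for v in e],round(float(np.degrees(np.arctan2(e[1][1],e[1][0]))),2)
E
python3 - <<'E'
from h import *
im=imaging.capture("top"); m=imaging.camera_model("top")
hsv=cv2.cvtColor(im,cv2.COLOR_RGB2HSV)
for n,u,v in[("road",300,255),("tower",486,241),("bus",447,300),("eng",170,245),("roof",190,196),("tree",203,310),("house",287,200),("station",370,205),("grass",330,330)]: print(n,hsv[v,u])
S=dict(road=((0,0,50),(179,70,140),(240,220,410,300),4),house=((100,120,40),(125,255,255),(255,170,320,235),60),
 station=((0,0,140),(179,70,255),(350,185,415,250),68),bus=((15,120,120),(32,255,255),(430,270,475,330),41),
 tower=((5,40,120),(25,200,255),(465,220,505,260),60),eng=((165,120,60),(179,255,255),(140,230,190,280),25),
 roof=((0,150,100),(14,255,255),(165,175,210,215),8),tree=((50,80,0),(90,255,90),(185,295,220,325),50))
for n,(lo,hi,b,z) in S.items():
    try: print(n,rect(m,big(mask(im,lo,hi,b)),z))
    except Exception as e: print(n,e)
s=bot.read_state(); w=imaging.camera_model("wrist")
R=np.array(s["tcp_rot"]); print(R.round(3),w["fx"],w["cx"],w["cy"]); Tw=w["T"]
print("cam in tcp",(R.T@(Tw[:3,3]-np.array(s["position"]))).round(4)); print((R.T@Tw[:3,:3]).round(3)); print(s["time_s"],s["opening"])
E
```

```text
road [  8   9 115]
tower [ 16 131 194]
bus [ 21 211 167]
eng [  6 101 147]
roof [ 11 227 154]
tree [ 67 222  47]
house [108 180 106]
station [ 17  31 191]
grass [ 40 117 155]
road (array([463. ,  -8.6], dtype=float32), [80.3, 360.3], 80.89)
house (array([604.4,  89.5], dtype=float32), [84.6, 89.7], -8.82)
station (array([ 568.1, -146.6], dtype=float32), [84.6, 85.1], 81.18)
bus (array([ 365.5, -323. ], dtype=float32), [35.0, 85.7], 9.27)
tower (array([ 512.4, -403.4], dtype=float32), [44.2, 45.2], -44.64)
eng (array([439.3, 416.4], dtype=float32), [14.0, 29.3], 23.89)
roof (array([624.7, 351.2], dtype=float32), [47.2, 50.0], 46.42)
tree (array([330.1, 294.4], dtype=float32), [28.6, 34.9], -61.64)
[[-0.901  0.434 -0.001]
 [ 0.434  0.901 -0.001]
 [ 0.    -0.002 -1.   ]] 338.0577432484042 322.6515432112521 237.71920995466792
cam in tcp [ 6.710e-02  1.000e-04 -1.619e-01]
[[ 0.    -0.969 -0.249]
 [ 1.     0.001 -0.001]
 [ 0.001 -0.249  0.969]]
0.15 1.0021862669300818
```

Call:
drive_tool --deltas "87 25 -38 0 -0.06; 87 50 -76 0 -0.12; 87 75 -114 0 -0.18; 87 100 -152 0 -0.24; 87 125 -190 0 -0.30; 87 150 -210 0 -0.337; 87 150 -210 0 -0.337; 87 150 -210 0 -0.337"

```text
time_s: 0.95
position: [0.4213, 0.3526, 0.2223]
tcp_rot: [[-0.706, 0.709, -0.001], [0.709, 0.706, 0.0], [0.001, -0.001, -1.0]]
force: [-0.7, 0.1, -0.7]
opening: 1.0
grasp_force: 0.0
```

```bash
python3 - <<'E'
from h import *
import pickle
m=imaging.camera_model("wrist"); im=imaging.capture("wrist"); pickle.dump((im,m),open("w1.pkl","wb"))
cv2.imwrite("pics/w1.png",im[:,:,::-1])
for n,P in dict(roof=(625,351,8),eng=(428,420,20),tree=(330,294,40)).items(): print(n,proj(m,P))
s=bot.read_state();print(s["position"],s["time_s"])
E
```

```text
roof (np.float64(438.82336862183666), np.float64(328.4853162447209))
eng (np.float64(372.067197461307), np.float64(174.4609986234566))
tree (np.float64(218.72476658259697), np.float64(195.75122450879306))
[0.42056792 0.35320942 0.22227665] 1.0
```

View pics/w1.png

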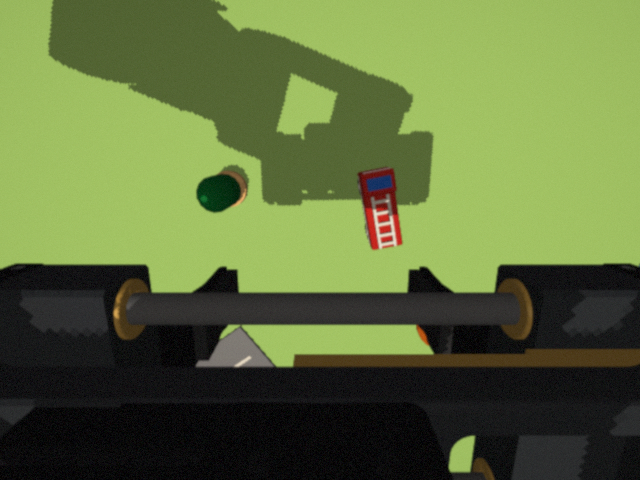

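The wrist view shows the tree (220,192) and the engine (380,208), with its cab at the top. The gripper hides rows below about 265. Next I go over to the tower and bus.

Call:
drive_tool --deltas "87 -50 -743 0 -1.3; 87 -50 -743 0 -1.3; 87 -50 -743 0 -1.3; 87 -50 -743 0 -1.3; 87 -50 -743 0 -1.3; 87 -50 -743 0 -1.3; 87 -50 -743 0 -1.3; 87 -50 -743 0 -1.3; 87 -50 -743 0 -2.19; 87 -50 -743 0 -2.19; 87 -50 -743 0 -2.19; 87 -50 -743 0 -2.19"

```text
time_s: 2.2
position: [0.3809, -0.246, 0.2226]
tcp_rot: [[0.852, 0.524, 0.0], [0.524, -0.852, 0.001], [0.001, -0.0, -1.0]]
force: [0.1, 0.7, -1.3]
opening: 0.999
grasp_force: 0.0
```

Call:
drive_tool --deltas "87 0 -0 0 0; 87 0 0 0 0; 87 0 0 0 0; 87 0 0 0 0; 87 0 0 0 0; 87 0 0 0 0"

```text
time_s: 2.8
position: [0.3811, -0.2445, 0.2226]
tcp_rot: [[0.848, 0.529, -0.0], [0.529, -0.848, 0.0], [0.0, -0.0, -1.0]]
force: [-0.2, -0.7, 0.9]
opening: 0.999
grasp_force: 0.0
```

```bash
python3 - <<'E'
from h import *
import pickle
m,im=imaging.camera_model("wrist"),imaging.capture("wrist"); pickle.dump((im,m),open("w2.pkl","wb"))
cv2.imwrite("pics/w2.png",im[:,:,::-1])
s=bot.read_state();print(s["position"],s["tcp_rot"],s["time_s"])
E
```

```text
[ 0.38104358 -0.2447351   0.22266792] [[ 8.48646890e-01  5.28959785e-01  4.78004612e-05]
 [ 5.28959786e-01 -8.48646891e-01 -8.10156335e-06]
 [ 3.62803116e-05  3.21598883e-05 -9.99999999e-01]] 2.85
```

View pics/w2.png

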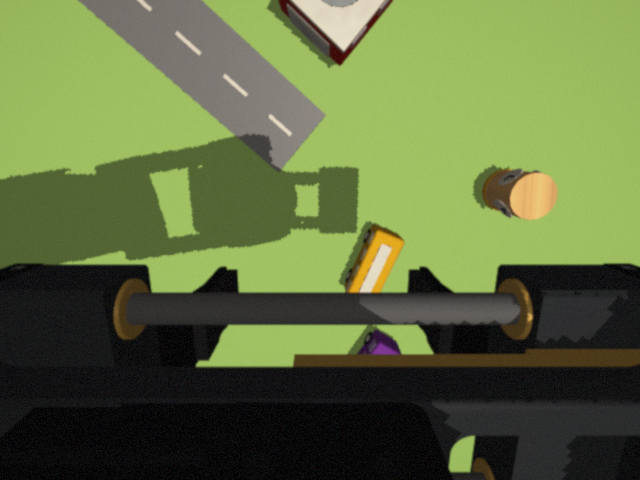

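The tower top shows at (533,196), with clock faces on its side. The bus is partly hidden at (375,262).

```bash
python3 - <<'E'
from h import *
import pickle
im,m=pickle.load(open("w2.pkl","rb"))
hsv=cv2.cvtColor(im,cv2.COLOR_RGB2HSV)
for u in range(480,565,6): print(u,hsv[196,u],end=" ")
k=mask(im,(8,60,215),(25,200,255),(470,150,570,240)); c=big(k)
print(); print(cv2.contourArea(c),cv2.fitEllipse(c)); print(rect(m,c,60))
E
```

```text
480 [ 41 130 100] 486 [ 17 149  89] 492 [ 16 138  83] 498 [ 15 126  83] 504 [ 16 135  83] 510 [ 17 135 194] 516 [ 18 130 237] 522 [ 18 133 234] 528 [ 18 132 235] 534 [ 19 129 237] 540 [ 20 124 236] 546 [ 18 133 234] 552 [ 16 136 218] 558 [ 39 125 189] 564 [ 40 125 192] 
1566.0 ((533.062744140625, 195.8955841064453), (41.097721099853516, 48.60694885253906), 43.117427825927734)
(array([ 510.5, -402.8], dtype=float32), [43.3, 43.5], -58.03)
```

Call:
drive_tool --deltas "87 130.5 -158 -60 0; 87 130.5 -158 -60 0; 87 130.5 -158 -60 0; 87 130.5 -158 -60 0; 87 130.5 -158 -110 0; 87 130.5 -158 -160 0; 87 130.5 -158 -201 0; 87 130.5 -158 -201 0; 87 130.5 -158 -201 0; 40 130.5 -158 -201 0; 40 130.5 -158 -201 0; 40 130.5 -158 -201 0"

```text
time_s: 4.05
position: [0.5127, -0.4049, 0.0248]
tcp_rot: [[0.849, 0.528, 0.004], [0.528, -0.849, -0.004], [0.001, 0.005, -1.0]]
force: [0.4, 1.3, -0.4]
opening: 0.812
grasp_force: 0.0
```

Call:
drive_tool --deltas "40 0 0 0 0; 40 0 0 0 0; 40 0 0 0 0; 40 0 0 0 0; 40 0 0 0 0; 40 0 0 0 0"

```text
time_s: 4.65
position: [0.5113, -0.4035, 0.0219]
tcp_rot: [[0.849, 0.528, -0.0], [0.528, -0.849, 0.0], [-0.0, -0.0, -1.0]]
force: [-1.3, 1.3, 5.0]
opening: 0.521
grasp_force: 30.0
```

Call:
drive_tool --deltas "40 0 0 50 0; 40 0 0 110 0; 40 0 0 110 0; 40 75 375 110 0.855; 40 75 375 110 0.855; 40 75 375 110 0.855; 40 75 375 110 0.855; 40 75 375 110 0.855; 40 75 375 110 0.855; 40 75 375 110 0.855; 40 75 375 110 0.855; 40 75 375 110 0.855"

```text
time_s: 5.85
position: [0.5859, -0.0238, 0.1306]
tcp_rot: [[0.154, 0.988, -0.001], [0.988, -0.154, 0.002], [0.001, -0.002, -1.0]]
force: [0.4, -0.9, 0.0]
opening: 0.521
grasp_force: 30.0
```

Call:
drive_tool --deltas "40 0 0 0 0; 40 0 0 0 0; 40 0 0 0 0"

```text
time_s: 6.15
position: [0.5862, -0.03, 0.1312]
tcp_rot: [[0.161, 0.987, -0.0], [0.987, -0.161, -0.0], [-0.0, -0.0, -1.0]]
force: [0.3, -0.6, -2.0]
opening: 0.527
grasp_force: 30.0
```

Call:
drive_tool --deltas "40 0 1 -50 0; 40 0 1 -90 0; 40 0 1 -105 0; 40 0 1 -109.5 0; 40 0 1 -109.5 0; 40 0 1 -109.5 0; 60 0 1 -109.5 0; 60 0 1 -109.5 0; 60 0 1 -109.5 0; 60 0 1 -109.5 0; 60 0 1 -60 0; 60 0 1 -20 0"

```text
time_s: 7.35
position: [0.5855, -0.0273, 0.111]
tcp_rot: [[0.159, 0.987, -0.004], [0.987, -0.159, 0.001], [0.0, -0.004, -1.0]]
force: [0.1, 1.5, -0.1]
opening: 0.688
grasp_force: 0.0
```

Call:
drive_tool --deltas "60 -20 -130 150 0; 60 -20 -130 150 0; 60 -20 -130 150 0; 60 -20 -130 150 0; 60 -20 -130 150 0; 60 -20 -130 150 0; 60 -20 -130 150 0; 60 -20 -130 150 0"

```text
time_s: 8.15
position: [0.5653, -0.156, 0.2597]
tcp_rot: [[0.158, 0.987, -0.004], [0.987, -0.158, 0.002], [0.001, -0.004, -1.0]]
force: [0.2, 0.1, -0.2]
opening: 0.684
grasp_force: 0.0
```

```bash
python3 - <<'E'
from h import *
import pickle
m,im=imaging.camera_model("wrist"),imaging.capture("wrist"); pickle.dump((im,m),open("w3.pkl","wb"))
t=imaging.capture("top")
cv2.imwrite("pics/w3.png",im[:,:,::-1])
cv2.imwrite("pics/t3.png",t[:,:,::-1])
s=bot.read_state();print(s["position"],s["tcp_rot"],s["time_s"])
E
```

```text
[ 0.56580345 -0.15623274  0.26007052] [[ 0.15788494  0.98745369 -0.00275053]
 [ 0.987457   -0.15788138  0.00146636]
 [ 0.0010137  -0.00294755 -0.99999514]] 8.25
```

View pics/w3.png

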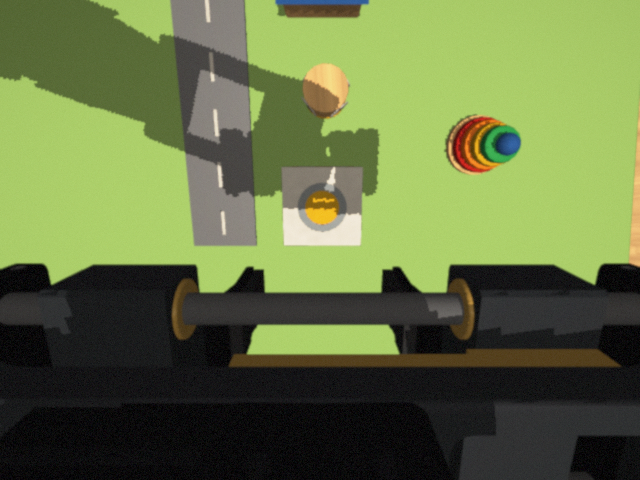

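The tower stands at (326,90) and the station roof at (322,206). The stacker at (485,143) is undisturbed.

```bash
python3 - <<'E'
from h import *
import pickle
im,m=pickle.load(open("w3.pkl","rb"))
c=big(mask(im,(8,50,200),(25,200,255),(290,50,360,125))); print("tower",rect(m,c,60),cv2.contourArea(c))
g=cv2.cvtColor(im,cv2.COLOR_RGB2HSV)
k=cv2.inRange(g,np.array([0,0,60]),np.array([179,60,255])); b=np.zeros_like(k); b[155:258,270:375]=k[155:258,270:375]
print("station",rect(m,big(b),68))
t=cv2.imread("pics/t3.png")[:,:,::-1].copy(); mt=imaging.camera_model("top")
E
```

```text
tower (array([594.1, -24.6], dtype=float32), [27.6, 45.8], -48.36) 909.0
station (array([ 565.9, -145.3], dtype=float32), [83.4, 84.0], 80.99)
```

```bash
python3 - <<'E'
from h import *
import pickle
im,m=pickle.load(open("w3.pkl","rb"))
g=cv2.cvtColor(im,cv2.COLOR_RGB2HSV)
print([tuple(g[r,326]) for r in range(58,126,4)])
k=mask(im,(5,50,100),(26,220,255),(290,50,360,125)); c=big(k); x,y,w,h=cv2.boundingRect(c); print(x,y,w,h)
for uv in[(x,90),(x+w,90),(326,y)]: print(ray(m,[uv],.06))
E
```

```text
[(np.uint8(40), np.uint8(127), np.uint8(207)), (np.uint8(38), np.uint8(121), np.uint8(207)), (np.uint8(21), np.uint8(118), np.uint8(245)), (np.uint8(21), np.uint8(120), np.uint8(245)), (np.uint8(21), np.uint8(120), np.uint8(245)), (np.uint8(21), np.uint8(122), np.uint8(245)), (np.uint8(21), np.uint8(119), np.uint8(246)), (np.uint8(21), np.uint8(121), np.uint8(245)), (np.uint8(16), np.uint8(137), np.uint8(151)), (np.uint8(16), np.uint8(135), np.uint8(144)), (np.uint8(17), np.uint8(138), np.uint8(144)), (np.uint8(16), np.uint8(137), np.uint8(143)), (np.uint8(16), np.uint8(137), np.uint8(143)), (np.uint8(16), np.uint8(141), np.uint8(143)), (np.uint8(16), np.uint8(135), np.uint8(89)), (np.uint8(28), np.uint8(154), np.uint8(166)), (np.uint8(41), np.uint8(124), np.uint8(208))]
303 63 46 56
[[565.77585757 -28.24373302  60.        ]]
[[610.89664214 -35.4706512   60.        ]]
[[592.1355592   -7.70214315  60.        ]]
```

```bash
python3 - <<'E'
import cv2
im=cv2.imread("pics/w3.png")[40:140,270:380]; t=cv2.imread("pics/t3.png")[150:290,240:430]
a=cv2.resize(im,(440,400)); b=cv2.resize(t,(543,400))[:,:360]
cv2.imwrite("pics/c3.png",cv2.hconcat([a,b]))
E
```

```text
(no output)
```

View pics/c3.png

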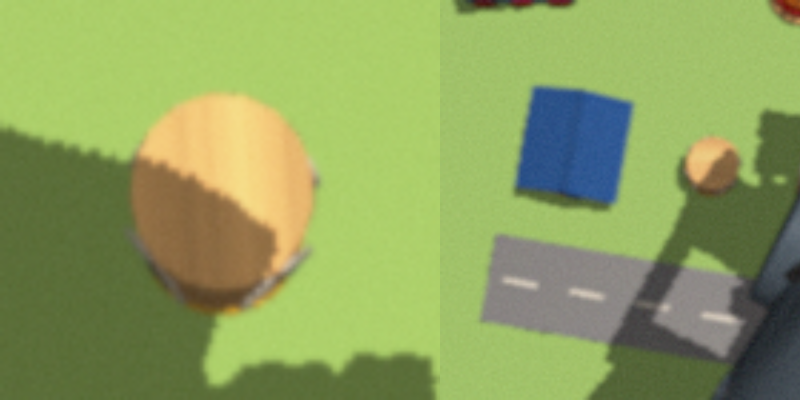

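The disc top is at about (326,88) in the wrist view. I will check it relative to the buildings in the top view once the arm has cleared, while going to the bus.

Call:
drive_tool --deltas "80 -230 -175 -20 -1.25; 80 -230 -175 -20 -1.25; 80 -230 -175 -20 -1.25; 80 -230 -175 -20 -1.25; 80 -230 -175 -20 -1.25; 80 -230 -175 -20 -1.25; 80 -230 -175 -20 -1.25; 80 -230 -175 -20 -1.25; 80 -230 -175 -20 -1.25; 80 -230 -175 -20 -1.25; 80 -230 -175 -20 -1.25; 80 -230 -175 -20 -1.25"

```text
time_s: 9.45
position: [0.3366, -0.3322, 0.2413]
tcp_rot: [[0.987, 0.162, -0.0], [0.162, -0.987, 0.0], [-0.0, -0.0, -1.0]]
force: [0.4, 0.1, 0.9]
opening: 0.918
grasp_force: 0.0
```

```bash
python3 - <<'E'
from h import *
import pickle
m,im=imaging.camera_model("wrist"),imaging.capture("wrist"); pickle.dump((im,m),open("w4.pkl","wb"))
t=imaging.capture("top");mt=imaging.camera_model("top"); cv2.imwrite("pics/t4.png",t[:,:,::-1]); cv2.imwrite("pics/w4.png",im[:,:,::-1])
s=bot.read_state();print(s["position"],s["tcp_rot"][0],s["time_s"])
print("house",rect(mt,big(mask(t,(100,120,40),(125,255,255),(255,170,320,235))),60))
print("station",rect(mt,big(mask(t,(0,0,140),(179,70,255),(350,185,415,250))),68))
print("tower",rect(mt,big(mask(t,(5,40,100),(25,220,255),(315,180,355,240))),60),proj(mt,(586,-28.5,60)))
print("bus",rect(m,big(mask(im,(15,120,120),(30,255,255))),41), proj(m,(365.5,-323,41)))
E
python3 - <<'E'
import cv2
a=cv2.imread("pics/w4.png"); t=cv2.imread("pics/t4.png")[170:290,240:420]
cv2.imwrite("pics/c4.png",cv2.vconcat([cv2.resize(a,(450,337))[:190],cv2.resize(t,(450,300))]))
E
```

```text
[ 0.3365185  -0.33228427  0.24144264] [ 9.86935562e-01  1.61115442e-01 -1.03058045e-04] 9.55
house (array([604.6,  89.5], dtype=float32), [84.5, 90.1], -8.71)
station (array([ 567.7, -146.6], dtype=float32), [85.7, 86.0], -9.28)
tower (array([588.3, -28.8], dtype=float32), [44.5, 46.7], -89.25) (np.float64(334.356344996932), np.float64(207.92050213481167))
bus (array([ 381.2, -319.4], dtype=float32), [33.6, 47.7], 9.76) (np.float64(318.09057649388865), np.float64(187.68684863407466))
```

View pics/c4.png

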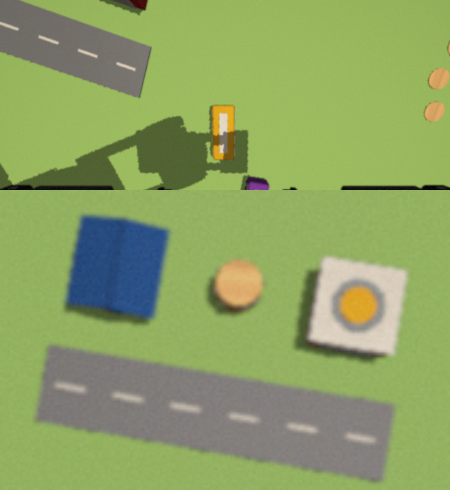

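The bus sits at wrist pixel about (318,188) in full resolution, half in shadow. The tower is within 1–2 mm of midway. Redoing the bus mask with a lower brightness.

```bash
python3 - <<'E'
from h import *
import pickle
im,m=pickle.load(open("w4.pkl","rb"))
k=mask(im,(10,110,50),(31,255,255),(270,130,370,250))|mask(im,(0,0,90),(30,90,255),(300,150,340,226)); c=big(k)
print("bus",rect(m,c,41),cv2.boundingRect(c))
t=cv2.imread("pics/t4.png")[:,:,::-1].copy(); mt=imaging.camera_model("top")
c=big(mask(im,(0,0,140),(30,60,255),(300,150,340,226))|mask(im,(0,0,80),(30,110,255),(305,150,335,226)));print("stripe",rect(m,c,41))
E
```

```text
bus (array([ 363.3, -322.2], dtype=float32), [34.1, 84.0], 9.76) (301, 149, 33, 80)
stripe (array([ 363.4, -322.6], dtype=float32), [12.0, 59.5], 9.32)
```

Call:
drive_tool --deltas "62 28 9.6 -50 0; 62 28 9.6 -100 0; 62 28 9.6 -150 0; 62 28 9.6 -190 0; 62 28 9.6 -229 0; 62 28 9.6 -229 0; 62 28 9.6 -229 0; 28 28 9.6 -229 0; 28 28 9.6 -229 0; 28 28 9.6 -229 0; 28 28 9.6 -229 0; 28 28 9.6 -229 0"

```text
time_s: 10.75
position: [0.3646, -0.3232, 0.0137]
tcp_rot: [[0.987, 0.16, 0.001], [0.16, -0.987, -0.001], [0.001, 0.001, -1.0]]
force: [0.1, 0.0, 8.9]
opening: 0.386
grasp_force: 30.0
```

Call:
drive_tool --deltas "28 0 0 0 0; 28 0 0 0 0; 28 0 0 0 0; 28 0 0 0 0; 28 0 0 80 0; 28 0 0 80 0; 28 0 0 80 0; 28 0 0 80 0"

```text
time_s: 11.55
position: [0.3644, -0.3231, 0.093]
tcp_rot: [[0.987, 0.16, 0.001], [0.16, -0.987, -0.001], [0.001, 0.001, -1.0]]
force: [0.3, -0.4, -2.0]
opening: 0.391
grasp_force: 30.0
```

I skipped ahead: the roof comes before the bus in the task. I'll set the bus back where it was and do the roof first.

Call:
drive_tool --deltas "28 0 0 -50 0; 28 0 0 -72 0; 28 0 0 -79.5 0; 28 0 0 -79.5 0; 28 0 0 -79.5 0; 60 0 0 -79.5 0; 60 0 0 -79.5 0; 60 0 0 -79.5 0; 60 0 0 -40 0; 60 0 0 10 0; 60 0 0 60 0; 60 0 0 110 0"

```text
time_s: 12.75
position: [0.364, -0.3225, 0.2044]
tcp_rot: [[0.987, 0.16, -0.0], [0.16, -0.987, 0.0], [-0.0, -0.0, -1.0]]
force: [0.6, -1.5, -0.6]
opening: 0.686
grasp_force: 0.0
```

Call:
drive_tool --deltas "60 60 330 40 0.7; 60 60 330 40 0.7; 60 60 330 40 0.7; 60 60 330 40 0.7; 60 60 330 40 0.7; 60 60 330 40 1.25; 60 260 675 40 1.25; 60 260 675 40 1.25; 60 260 675 40 1.25; 60 260 675 40 1.25; 60 260 675 40 1.25; 60 260 675 40 1.25"

```text
time_s: 13.95
position: [0.5607, 0.236, 0.2412]
tcp_rot: [[0.159, 0.987, -0.0], [0.987, -0.159, -0.0], [-0.0, 0.0, -1.0]]
force: [1.2, -0.1, -1.5]
opening: 0.689
grasp_force: 0.0
```

```bash
python3 - <<'E'
from h import *
s=bot.read_state();print(s["position"],s["tcp_rot"][0],s["time_s"],s["joint_positions"])
E
```

```text
[0.56068347 0.23602483 0.24121541] [ 1.58745113e-01  9.87319598e-01 -3.22997195e-05] 13.95 [ 1.23236622e+01  2.77779646e+01  8.33752053e+01 -1.66152091e-02
  6.88521106e+01  2.14637232e+01]
```

```bash
python3 - <<'E'
from h import *
import pickle
m,im=imaging.camera_model("wrist"),imaging.capture("wrist"); pickle.dump((im,m),open("w5.pkl","wb"))
cv2.imwrite("pics/w5.png",im[:,:,::-1])
s=bot.read_state();print(s["position"],s["tcp_rot"][0],s["time_s"])
c=big(mask(im,(0,150,60),(14,255,255))); print("roof",rect(m,c,8),cv2.boundingRect(c),proj(m,(625,351,8)))
E
```

```text
[0.5651654  0.24296584 0.24146499] [0.15614491 0.98770722 0.00729419] 14.0
roof (array([788.6, 160.2], dtype=float32), [54.5, 56.7], 1.08) (494, 221, 49, 45) (np.float64(363.66838365923536), np.float64(97.3838823451267))
```

View pics/w5.png

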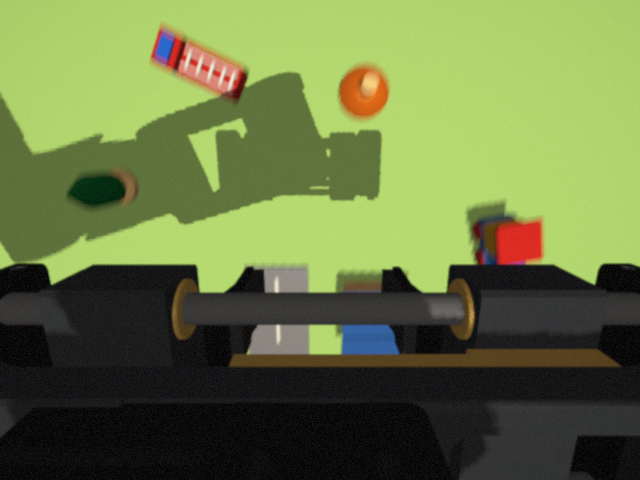

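The roof is at (363,92), the engine at (200,62) and the train at (505,240); the image is blurred because the arm was still moving. I'll move closer, settle and look again.

Call:
drive_tool --deltas "60 55 75 -30 0; 60 55 75 -30 0; 60 55 75 -30 0; 60 55 75 -30 0; 60 55 75 -30 0; 60 55 75 -30 0; 60 55 75 -30 0; 60 55 75 -30 0"

```text
time_s: 14.8
position: [0.6155, 0.3083, 0.2122]
tcp_rot: [[0.16, 0.987, 0.001], [0.987, -0.16, 0.0], [0.001, 0.001, -1.0]]
force: [-0.3, -0.6, -0.5]
opening: 0.687
grasp_force: 0.0
```

```bash
cat > look.py <<'E'
from h import *
import pickle
m,im=imaging.camera_model("wrist"),imaging.capture("wrist")
s=bot.read_state();print(np.round(s["position"],4),s["tcp_rot"][0],s["time_s"])
E
python3 - <<'E'
from look import *
pickle.dump((im,m),open("w6.pkl","wb"))
cv2.imwrite("pics/w6.png",im[:,:,::-1])
u,v=map(int,proj(m,(625,351,8)))
c=big(mask(im,(3,190,60),(13,255,255),(u-60,v-60,u+60,v+60))); print("roof",rect(m,c,8),cv2.boundingRect(c),(u,v))
c=big(mask(im,(12,40,110),(25,190,255),(u-60,v-60,u+60,v+60))); print("finial",rect(m,c,60),cv2.boundingRect(c),cv2.contourArea(c))
E
```

```text
[0.6155 0.3084 0.212 ] [1.60048544e-01 9.87108751e-01 8.81640088e-04] 14.85
roof (array([623.7, 352.1], dtype=float32), [51.2, 51.4], 80.79) (299, 148, 49, 50) (324, 173)
finial (array([623.7, 353. ], dtype=float32), [15.9, 16.2], 54.39) (314, 166, 18, 20) 236.0
```

View pics/w6.png

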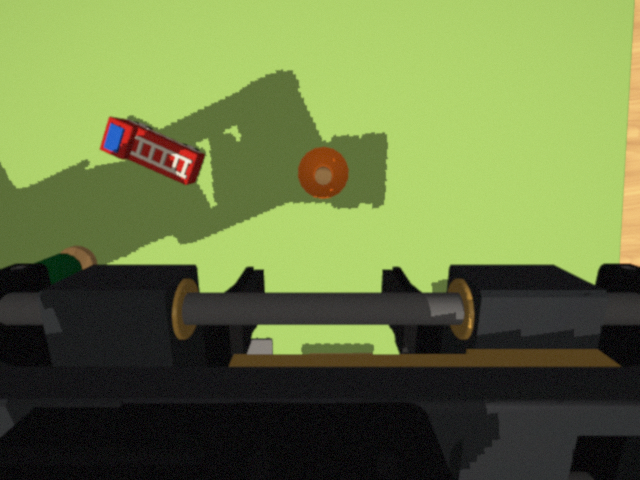

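The roof is at (323,173) with its finial end-on at (323,176). The engine is at (150,150).

Call:
drive_tool --deltas "45 8.2 44.2 -40 0; 45 8.2 44.2 -90 0; 45 8.2 44.2 -130 0; 45 8.2 44.2 -160 0; 45 8.2 44.2 -175.5 0; 45 8.2 44.2 -175.5 0; 45 8.2 44.2 -175.5 0; 10 8.2 44.2 -175.5 0; 10 8.2 44.2 -175.5 0; 10 8.2 44.2 -175.5 0; 10 8.2 44.2 -175.5 0; 10 8.2 44.2 -175.5 0"

```text
time_s: 16.05
position: [0.6238, 0.3532, 0.0363]
tcp_rot: [[0.159, 0.987, 0.001], [0.987, -0.159, 0.0], [0.0, 0.001, -1.0]]
force: [0.1, 0.3, 1.6]
opening: 0.175
grasp_force: 30.0
```

Call:
drive_tool --deltas "10 0 0 0 0; 10 0 0 0 0; 10 0 0 40 0; 10 0 0 90 0; 10 0 0 120 0; 10 0 0 120 0; 10 0 0 120 0; 10 0 0 120 0"

```text
time_s: 16.85
position: [0.6222, 0.3526, 0.1536]
tcp_rot: [[0.159, 0.987, -0.004], [0.987, -0.159, -0.001], [-0.002, -0.003, -1.0]]
force: [-0.4, -0.1, -0.2]
opening: 0.177
grasp_force: 30.0
```

Call:
drive_tool --deltas "10 -37.4 -381.5 0 0; 10 -37.4 -381.5 0 0; 10 -37.4 -381.5 0 0; 10 -37.4 -381.5 0 0; 10 -37.4 -381.5 0 0; 10 -37.4 -381.5 0 0; 10 -37.4 -381.5 0 0; 10 -37.4 -381.5 0 0; 10 -37.4 -381.5 0 0; 10 -37.4 -381.5 0 0; 10 -37.4 -381.5 0 0; 10 -37.4 -381.5 0 0"

```text
time_s: 18.05
position: [0.5859, -0.0268, 0.1551]
tcp_rot: [[0.157, 0.988, -0.001], [0.988, -0.157, 0.001], [0.0, -0.001, -1.0]]
force: [0.6, -0.8, -0.6]
opening: 0.178
grasp_force: 30.0
```

```bash
python3 - <<'E'
from h import *
import pickle
s=bot.read_state();print(np.round(s["position"],4),s["time_s"])
im=imaging.capture("scene"); cv2.imwrite("pics/s7.png",cv2.resize(im[150:300,220:420,::-1],(800,600)))
E
```

```text
[ 0.5859 -0.0268  0.1551] 18.05
```

View pics/s7.png

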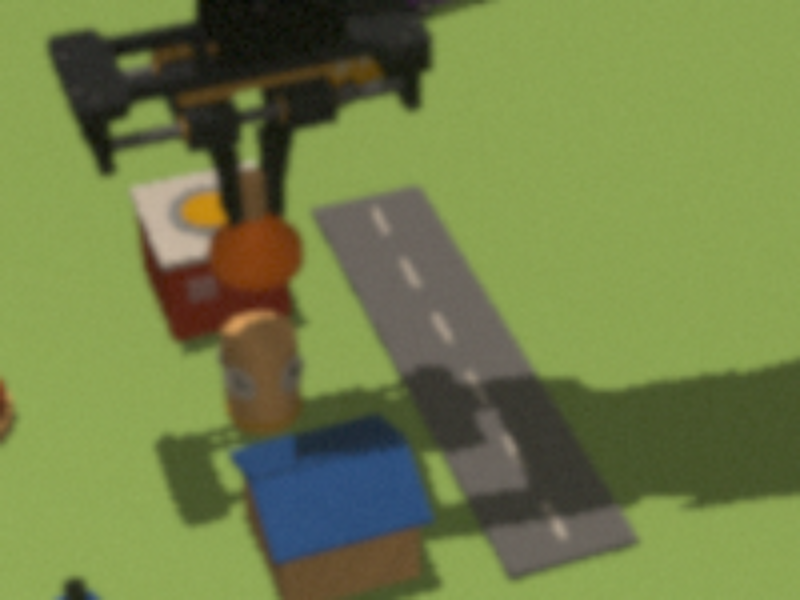

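The roof hangs over the tower in the gripper, straight. Lower partway first and let it settle.

Call:
drive_tool --deltas "10 0 0 -20 0; 10 0 0 -45 0; 10 0 0 -45 0; 10 0 0 -45 0; 10 0 0 -45 0"

```text
time_s: 18.6
position: [0.5871, -0.028, 0.1117]
tcp_rot: [[0.159, 0.987, 0.002], [0.987, -0.159, -0.0], [-0.0, 0.002, -1.0]]
force: [0.1, -0.9, -1.2]
opening: 0.175
grasp_force: 30.0
```

Call:
drive_tool --deltas "10 -0.4 -0.8 -8 0; 10 -0.4 -0.8 -13 0; 10 -0.4 -0.8 -15 0; 10 -0.4 -0.8 -15.5 0; 10 -0.4 -0.8 -15.5 0; 10 -0.4 -0.8 -15.5 0"

```text
time_s: 19.2
position: [0.5858, -0.0292, 0.0962]
tcp_rot: [[0.159, 0.987, 0.0], [0.987, -0.159, -0.0], [-0.0, 0.0, -1.0]]
force: [-1.4, 0.6, 5.9]
opening: 0.173
grasp_force: 30.0
```

Call:
drive_tool --deltas "40 0 0 0 0; 40 0 0 0 0; 40 0 0 0 0; 40 0 0 0 0; 40 0 0 20 0; 40 0 0 50 0; 40 0 0 90 0; 40 0 0 120 0; 40 0 0 120 0; 40 0 0 120 0"

```text
time_s: 20.2
position: [0.5859, -0.0292, 0.2156]
tcp_rot: [[0.159, 0.987, 0.001], [0.987, -0.159, -0.0], [-0.0, 0.001, -1.0]]
force: [0.5, 0.9, 0.6]
opening: 0.461
grasp_force: 0.0
```

Call:
drive_tool --deltas "60 -221.5 -293.5 0 -1.25; 60 -221.5 -293.5 0 -1.25; 60 -221.5 -293.5 0 -1.25; 60 -221.5 -293.5 0 -1.25; 60 -221.5 -293.5 0 -1.25; 60 -221.5 -293.5 0 -1.25; 60 -221.5 -293.5 0 -1.25; 60 -221.5 -293.5 0 -1.25; 60 -221.5 -293.5 -40 -1.25; 60 -221.5 -293.5 -80 -1.25; 60 -221.5 -293.5 -80 -1.25; 60 -221.5 -293.5 -80 -1.25"

```text
time_s: 21.4
position: [0.3636, -0.3215, 0.134]
tcp_rot: [[0.987, 0.16, -0.003], [0.16, -0.987, 0.004], [-0.002, -0.004, -1.0]]
force: [0.6, 0.5, -0.5]
opening: 0.692
grasp_force: 0.0
```

```bash
python3 - <<'E'
from look import *
t=imaging.capture("top");mt=imaging.camera_model("top")
print("roof",rect(mt,big(mask(t,(2,190,60),(14,255,255),(310,175,360,240))),66))
print("bus",rect(m,big(mask(im,(10,110,50),(31,255,255))),41))
a=cv2.resize(t[170:290,250:420],(510,360)); b=cv2.resize(im[:270],(510,215))
cv2.imwrite("pics/c8.png",cv2.vconcat([a,b])[:,:,::-1])
E
```

```text
[ 0.3644 -0.3225  0.1353] [ 9.87051482e-01  1.60403174e-01 -4.40574319e-04] 21.45
roof (array([587.5, -31.1], dtype=float32), [46.9, 50.3], -44.39)
bus (array([ 275.4, -424.2], dtype=float32), [16.5, 335.8], -80.65)
```

View pics/c8.png

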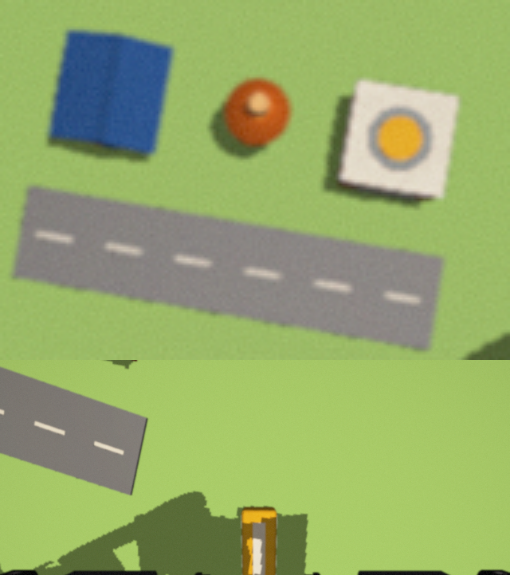

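The roof is on the tower, with the finial centred at crop (258,103), and the bus lies straight below the gripper.

Call:
drive_tool --deltas "60 0 0 -50 0; 60 0 0 -95 0; 60 0 0 -122.5 0; 60 0 0 -122.5 0; 60 0 0 -122.5 0; 28 0 0 -122.5 0; 28 0 0 -122.5 0; 28 0 0 -122.5 0; 28 0 0 -122.5 0; 28 0 0 -122.5 0; 28 0 0 -122.5 0; 28 0 0 -122.5 0"

```text
time_s: 22.7
position: [0.3646, -0.3229, 0.0134]
tcp_rot: [[0.987, 0.16, 0.001], [0.16, -0.987, -0.001], [0.001, 0.001, -1.0]]
force: [-0.5, 0.4, 7.5]
opening: 0.394
grasp_force: 30.0
```

Call:
drive_tool --deltas "28 0 0 50 0; 28 0 0 90 0; 28 0 0 90 0; 28 0 0 90 0"

```text
time_s: 23.1
position: [0.3645, -0.3229, 0.1033]
tcp_rot: [[0.987, 0.16, 0.001], [0.16, -0.987, -0.002], [0.001, 0.002, -1.0]]
force: [0.2, -0.1, -0.9]
opening: 0.389
grasp_force: 30.0
```

Call:
drive_tool --deltas "28 117 432 0 1.254; 28 117 432 0 1.254; 28 117 432 0 1.254; 28 117 432 0 1.254; 28 117 432 0 1.254; 28 117 432 0 1.254; 28 117 432 0 1.254; 28 117 432 0 1.254; 28 117 432 0 1.254; 28 117 432 0 1.254; 28 117 432 0 1.254; 28 117 432 0 1.254"

```text
time_s: 24.3
position: [0.48, 0.1086, 0.1016]
tcp_rot: [[0.156, 0.988, -0.003], [0.988, -0.156, -0.0], [-0.001, -0.003, -1.0]]
force: [0.1, -0.3, -0.7]
opening: 0.385
grasp_force: 30.0
```

Call:
drive_tool --deltas "28 0 0 -20 0; 28 0 0 -40 0; 28 0 0 -40 0; 28 0 0 -40 0; 28 0 0 -40 0; 28 0 0 -40 0"

```text
time_s: 24.9
position: [0.4819, 0.1089, 0.0635]
tcp_rot: [[0.156, 0.988, 0.002], [0.988, -0.156, -0.0], [0.0, 0.002, -1.0]]
force: [-0.2, 0.6, -1.9]
opening: 0.39
grasp_force: 30.0
```

Call:
drive_tool --deltas "28 -0.4 0.5 -25 0; 28 -0.4 0.5 -40 0; 28 -0.4 0.5 -45.5 0; 28 -0.4 0.5 -45.5 0; 28 -0.4 0.5 -45.5 0; 28 -0.4 0.5 -45.5 0; 50 -0.4 0.5 -45.5 0; 50 -0.4 0.5 -45.5 0; 50 -0.4 0.5 -45.5 0; 50 -0.4 0.5 0 0; 50 -0.4 0.5 50 0; 50 -0.4 0.5 100 0"

```text
time_s: 26.1
position: [0.4802, 0.1098, 0.1636]
tcp_rot: [[0.156, 0.988, -0.002], [0.988, -0.156, 0.0], [-0.0, -0.002, -1.0]]
force: [2.4, 0.2, 0.2]
opening: 0.575
grasp_force: 0.0
```

Call:
drive_tool --deltas "70 -70 220 70 0.98; 70 -70 220 70 0.98; 70 -70 220 70 0.98; 70 -70 220 70 0.98; 70 -70 220 70 0.98; 70 -70 220 70 0.98; 70 -70 220 70 0.98; 70 -70 220 70 0.98; 70 -70 220 70 0.98; 70 -70 220 70 0.98; 70 -70 220 70 0.98"

```text
time_s: 27.2
position: [0.4111, 0.3295, 0.2326]
tcp_rot: [[-0.733, 0.68, -0.0], [0.68, 0.733, -0.0], [0.0, -0.0, -1.0]]
force: [-0.0, -0.5, -0.8]
opening: 0.803
grasp_force: 0.0
```

```bash
python3 - <<'E'
from look import *
t=imaging.capture("top");mt=imaging.camera_model("top"); pickle.dump((im,m,t),open("w9.pkl","wb"))
print("bus",rect(mt,big(mask(t,(15,120,90),(32,255,255),(240,220,400,300))),41))
print("road",rect(mt,big(mask(t,(0,0,40),(179,70,150),(240,220,410,300))),4))
a=cv2.resize(t[170:290,250:420],(510,360)); b=cv2.resize(im[:300],(510,239))
cv2.imwrite("pics/c9.png",cv2.vconcat([a,b])[:,:,::-1])
u,v=map(int,proj(m,(430,423,25))); print(u,v)
k=mask(im,(165,100,40),(179,255,255))|mask(im,(0,100,40),(6,255,255))|mask(im,(100,100,40),(125,255,255))
k=cv2.morphologyEx(k,cv2.MORPH_CLOSE,np.ones((9,9)))
c=big(k); print("eng",rect(m,c,32),cv2.boundingRect(c))
k=mask(im,(100,120,40),(125,255,255),(max(u-80,0),max(v-80,0),u+80,v+80)); print("lamp",rect(m,big(k),42))
E
```

```text
[0.4111 0.3295 0.2326] [-7.32922935e-01  6.80311623e-01 -2.58195543e-04] 27.25
bus (array([482.4, 105.7], dtype=float32), [35.1, 83.6], 80.56)
road (array([463.1,  -8.5], dtype=float32), [80.4, 359.7], 80.89)
398 167
eng (array([458.9, 400.4], dtype=float32), [37.4, 82.2], -35.14) (381, 163, 39, 78)
lamp (array([435.9, 418. ], dtype=float32), [11.1, 23.5], 56.12)
```

View pics/c9.png

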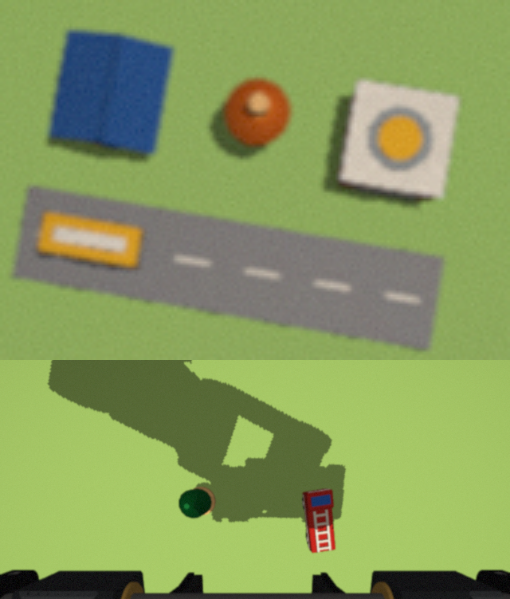

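The bus is on the road with its stripe at crop (90,238). The engine is at (320,520) and the tree at (197,502) in the lower view. Checking the bus and measuring the engine from two frames.

```bash
python3 - <<'E'
from h import *
import pickle
im,m,t=pickle.load(open("w9.pkl","rb")); mt=imaging.camera_model("top")
b=mask(t,(15,120,60),(32,255,255),(255,235,305,265)); x,y,w,h=cv2.boundingRect(big(b)); print(x,y,w,h)
k=mask(t,(0,0,150),(179,110,255),(x+3,y+3,x+w-3,y+h-2)); c=big(k); print("stripe",rect(mt,c,45))
for n in("w1","w6","w9"):
    d=pickle.load(open(n+".pkl","rb")); I,M=d[0],d[1]
    k=mask(I,(165,100,40),(179,255,255))|mask(I,(0,130,40),(5,255,255))|mask(I,(100,100,40),(125,255,255))
    k[255:]=0
    k=cv2.morphologyEx(k,cv2.MORPH_CLOSE,np.ones((9,9))); c=big(k); print(n,"eng",rect(M,c,32),cv2.boundingRect(c))
    L=mask(I,(0,0,150),(179,90,255)); x,y,w,h=cv2.boundingRect(c); q=np.zeros_like(L); q[y:y+h,x:x+w]=L[y:y+h,x:x+w]
    q=cv2.morphologyEx(q,cv2.MORPH_CLOSE,np.ones((7,7))); print("  ladder",rect(M,big(q),33))
k=mask(t,(165,80,40),(179,255,255),(130,225,200,290))|mask(t,(0,130,40),(8,255,255),(130,225,200,290))|mask(t,(100,100,40),(125,255,255),(130,225,200,290))
k=cv2.morphologyEx(k,cv2.MORPH_CLOSE,np.ones((7,7)));print("top eng",rect(mt,big(k),32))
E
```

```text
263 241 35 18
stripe (array([482.9, 105.6], dtype=float32), [12.8, 59.3], 80.55)
w1 eng (array([459.2, 401.7], dtype=float32), [34.9, 82.1], -34.03) (359, 169, 42, 80)
  ladder (array([476.2, 390.6], dtype=float32), [19.2, 44.3], -33.72)
w6 eng (array([462. , 401.1], dtype=float32), [35.9, 94.4], -32.55) (101, 118, 103, 66)
  ladder (array([484.5, 384.1], dtype=float32), [20.0, 20.3], -34.02)
w9 eng (array([459.2, 401.2], dtype=float32), [36.6, 82.3], -34.1) (381, 163, 39, 78)
  ladder (array([480. , 388.2], dtype=float32), [19.4, 33.9], -33.97)
top eng (array([465.7, 394.8], dtype=float32), [34.9, 71.7], -34.03)
```

Call:
drive_tool --deltas "62 48.7 71 -50 0.154; 62 48.7 71 -90 0.154; 62 48.7 71 -140 0.154; 62 48.7 71 -180 0.154; 62 48.7 71 -215 0.154; 62 48.7 71 -226 0.154; 62 48.7 71 -226 0.154; 28 48.7 71 -226 0.154; 28 48.7 71 -226 0.154; 28 48.7 71 -226 0.154; 28 48.7 71 -226 0.154; 28 48.7 71 -226 0.154"

```text
time_s: 28.5
position: [0.4603, 0.4013, 0.0081]
tcp_rot: [[-0.829, 0.559, 0.002], [0.559, 0.829, 0.001], [-0.001, 0.002, -1.0]]
force: [-0.6, -0.1, 5.9]
opening: 0.385
grasp_force: 30.0
```

Call:
drive_tool --deltas "28 0 0 0 0; 28 0 0 0 0; 28 0 0 0 0; 28 0 0 50 0; 28 0 0 100 0; 28 0 0 100 0; 28 0 0 100 0"

```text
time_s: 29.2
position: [0.4602, 0.4013, 0.1081]
tcp_rot: [[-0.829, 0.559, 0.003], [0.559, 0.829, 0.002], [-0.001, 0.003, -1.0]]
force: [-1.4, -0.6, -0.7]
opening: 0.385
grasp_force: 30.0
```

Call:
drive_tool --deltas "28 -15.8 -528 0 -1.134; 28 -15.8 -528 0 -1.134; 28 -15.8 -528 0 -1.134; 28 -15.8 -528 0 -1.134; 28 -15.8 -528 0 -1.134; 28 -15.8 -528 0 -1.134; 28 -15.8 -528 0 -1.134; 28 -15.8 -528 0 -1.134; 28 -15.8 -528 0 -1.134; 28 -15.8 -528 0 -1.134; 28 -15.8 -528 0 -1.134; 28 -15.8 -528 0 -1.134"

```text
time_s: 30.4
position: [0.4438, -0.1308, 0.1055]
tcp_rot: [[0.161, 0.987, -0.0], [0.987, -0.161, -0.0], [-0.0, -0.0, -1.0]]
force: [-0.6, 1.4, -0.6]
opening: 0.388
grasp_force: 30.0
```

Call:
drive_tool --deltas "28 0 0 -20 0; 28 0 0 -40 0; 28 0 0 -40 0; 28 0 0 -40 0; 28 0 0 -40 0"

```text
time_s: 30.9
position: [0.4439, -0.1266, 0.0669]
tcp_rot: [[0.155, 0.988, -0.0], [0.988, -0.155, 0.0], [0.0, -0.0, -1.0]]
force: [-0.1, -0.4, -1.2]
opening: 0.39
grasp_force: 30.0
```

Now z 66.9; set-down TCP is 8.1 + 4 = 12.1, so dz is about −54.5.

Call:
drive_tool --deltas "28 0.4 -0.5 -30 0; 28 0.4 -0.5 -48 0; 28 0.4 -0.5 -54.3 0; 28 0.4 -0.5 -54.3 0; 28 0.4 -0.5 -54.3 0; 28 0.4 -0.5 -54.3 0; 50 0.4 -0.5 -54.3 0; 50 0.4 -0.5 -54.3 0; 50 0.4 -0.5 -54.3 0; 50 0.4 -0.5 0 0; 50 0.4 -0.5 50 0; 50 0.4 -0.5 100 0"

```text
time_s: 32.1
position: [0.4435, -0.1273, 0.1632]
tcp_rot: [[0.156, 0.988, -0.002], [0.988, -0.156, 0.001], [0.001, -0.003, -1.0]]
force: [1.2, 0.4, -0.8]
opening: 0.576
grasp_force: 0.0
```

Call:
drive_tool --deltas "60 10 60 90 0; 60 10 60 90 0; 60 10 60 90 0; 60 10 60 90 0; 60 10 60 90 0; 60 10 60 90 0; 60 10 60 90 0"

```text
time_s: 32.8
position: [0.4533, -0.068, 0.2507]
tcp_rot: [[0.157, 0.988, -0.004], [0.988, -0.157, 0.001], [0.001, -0.004, -1.0]]
force: [0.3, -0.0, -1.2]
opening: 0.687
grasp_force: 0.0
```

```bash
python3 - <<'E'
from look import *
pickle.dump((im,m),open("w10.pkl","wb"))
cv2.imwrite("pics/w10.png",im[:,:,::-1])
y=mask(im,(12,110,50),(31,255,255),(100,0,320,262)); c=big(y); print("bus",rect(m,c,45),cv2.boundingRect(c))
h=mask(im,(100,110,30),(125,255,255),(260,0,420,200)); c=big(h); print("house",rect(m,c,60),cv2.boundingRect(c))
r=mask(im,(0,0,40),(179,70,160),(100,0,320,262)); r=cv2.morphologyEx(r,cv2.MORPH_OPEN,np.ones((5,5))); print("road bbox",cv2.boundingRect(big(r)))
print(proj(m,(481.8,110.1,45)))
E
```

```text
[ 0.4535 -0.068   0.251 ] [ 0.15651051  0.98767164 -0.00303254] 32.85
bus (array([469.4,  99.7], dtype=float32), [12.2, 76.9], 81.87) (306, 0, 14, 88)
house (array([559.1,  84.5], dtype=float32), [18.8, 67.2], 85.07) (399, 0, 21, 80)
road bbox (285, 0, 35, 262)
(np.float64(323.18208307159927), np.float64(30.736563647697153))
```

View pics/w10.png

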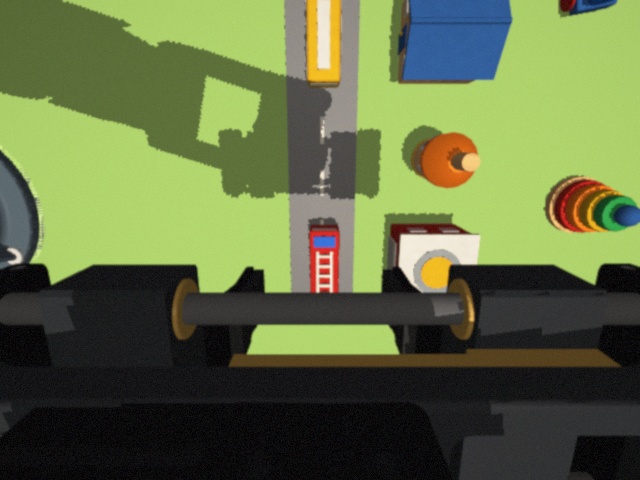

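The bus at (323,42) and the engine at (323,262) both lie along the middle of the road, and the roofed tower is at (447,160). I'll head for the tree, pausing over the bus for a better look.

Call:
drive_tool --deltas "87 35 130 20 0; 87 35 130 20 0; 87 35 130 20 0; 87 35 130 20 0; 87 35 130 20 0; 87 35 130 20 0; 87 35 130 20 0; 87 35 130 20 0"

```text
time_s: 33.65
position: [0.489, 0.0613, 0.2721]
tcp_rot: [[0.157, 0.988, -0.001], [0.988, -0.157, -0.0], [-0.0, -0.001, -1.0]]
force: [-0.1, -0.5, -0.3]
opening: 1.002
grasp_force: 0.0
```

```bash
python3 - <<'E'
from look import *
pickle.dump((im,m),open("w11.pkl","wb")); cv2.imwrite("pics/w11.png",im[:,:,::-1])
u,v=map(int,proj(m,(481.8,110.1,45))); print(u,v)
y=mask(im,(12,110,50),(31,255,255),(u-50,v-80,u+50,min(v+80,262))); c=big(y); print("bus",rect(m,c,45),cv2.boundingRect(c))
x,yy,w,h=cv2.boundingRect(c)
k=mask(im,(0,0,90),(40,90,255),(x+6,yy+6,x+w-6,yy+h-6)); print("stripe",rect(m,big(k),45))
h=mask(im,(100,110,30),(125,255,255)); c=big(h); print("house",rect(m,c,60),cv2.boundingRect(c))
k=np.zeros_like(h); r=mask(im,(0,0,40),(20,70,170)); r=cv2.morphologyEx(r,cv2.MORPH_CLOSE,np.ones((5,5))); r[262:]=0
c=big(r|y); P=ray(m,c[:,0,:],.004); ey=np.array([.1556,.9878]); ex=np.array([.9878,-.1556])
print("road far end ey",(P[:,:2]@ey).max(),"ex",np.percentile(P[:,:2]@ex,[3,97]),cv2.boundingRect(c))
E
```

```text
[0.4891 0.0614 0.2722] [ 1.57086797e-01  9.87584727e-01 -3.80174598e-04] 33.7
309 169
bus (array([481.4, 107.2], dtype=float32), [33.2, 82.3], 81.03) (294, 134, 31, 75)
stripe (array([481.1, 107.2], dtype=float32), [11.2, 59.0], 80.61)
house (array([603.6,  91.7], dtype=float32), [85.2, 98.2], -9.02) (377, 128, 91, 81)
road far end ey 242.2482938975047 ex [418.95371825 495.30739397] (277, 118, 64, 144)
```

Call:
drive_tool --deltas "87 -155 205 -20 0; 87 -155 205 -20 0; 87 -155 205 -20 0; 87 -155 205 -20 0; 87 -155 205 -20 0; 87 -155 205 -20 0; 87 -155 205 -20 0; 87 -155 205 -20 0; 87 -155 205 -20 0; 87 -155 205 -20 0"

```text
time_s: 34.7
position: [0.3355, 0.2664, 0.2525]
tcp_rot: [[0.158, 0.987, 0.0], [0.987, -0.158, -0.0], [0.0, 0.0, -1.0]]
force: [0.3, -0.5, -0.1]
opening: 1.001
grasp_force: 0.0
```

```bash
python3 - <<'E'
from look import *
pickle.dump((im,m),open("w12.pkl","wb")); cv2.imwrite("pics/w12.png",im[:,:,::-1])
u,v=map(int,proj(m,(330,294,40))); print(u,v)
B=(max(u-70,0),max(v-70,0),u+70,min(v+70,262))
g=mask(im,(55,90,0),(95,255,120),B); c=big(g); print("tree",rect(m,c,40),cv2.boundingRect(c))
f=mask(im,(5,60,80),(25,220,255),B); c=big(f|g); print("all",cv2.boundingRect(c)); print("foot",rect(m,big(f),8),cv2.boundingRect(big(f)))
t=imaging.capture("top");mt=imaging.camera_model("top"); cv2.imwrite("pics/t12.png",t[:,:,::-1])
w=mask(t,(15,120,60),(32,255,255),(255,235,305,265)); print("bus",rect(mt,big(w),45))
print("road",rect(mt,big(mask(t,(0,0,40),(179,70,150),(240,220,410,300))),4))
u,v=map(int,proj(mt,(444.4,-127.1,36))); B=(u-25,v-16,u+25,v+16)
r=mask(t,(165,80,30),(179,255,255),B)|mask(t,(0,100,40),(10,255,255),B)|mask(t,(100,100,40),(125,255,255),B)
r=cv2.morphologyEx(r,cv2.MORPH_CLOSE,np.ones((7,7)));print("eng",rect(mt,big(r),36),(u,v),cv2.boundingRect(big(r)))
E
```

```text
[0.3353 0.2665 0.2524] [1.57921926e-01 9.87451560e-01 2.84479664e-04] 34.75
313 189
tree (array([327.3, 296.1], dtype=float32), [34.0, 34.2], -9.08) (295, 172, 32, 32)
all (295, 167, 34, 37)
foot (array([333.2, 306.7], dtype=float32), [17.4, 38.7], -27.4) (297, 167, 32, 21)
bus (array([481.9, 105.4], dtype=float32), [35.0, 82.9], 81.36)
road (array([463. ,  -8.6], dtype=float32), [80.2, 359.4], 80.97)
eng (array([ 447.1, -127.6], dtype=float32), [35.5, 85.1], 81.4) (373, 266) (356, 256, 36, 19)
```

```bash
python3 - <<'E'
from h import *
import pickle
im,m=pickle.load(open("w12.pkl","rb"))
f=mask(im,(5,60,80),(25,220,255),(250,120,380,262)); c=big(f); P=ray(m,c[:,0,:],.008)[:,:2]
C=m["T"][:2,3]*1000
h=cv2.convexHull(c)[:,0,:]; H=ray(m,h,.008)[:,:2]
# fit circle R=20 to outer arc points (camera-side of the foot)
from scipy.optimize import least_squares
d=(C-[328,297])/np.linalg.norm(C-[328,297]); A=P[((P-[328,297])@d)>8]
A=A[np.linalg.norm(A-[328,297],axis=1)>16]
r=least_squares(lambda q:np.linalg.norm(A-q,axis=1)-20,[328,297],loss="soft_l1"); print(len(A),r.x,np.abs(r.fun).mean())
E
```

```text
62 [327.29423642 295.29878117] 0.9117252407899298
```

Call:
drive_tool --deltas "70 -7.3 29.8 -40 0; 70 -7.3 29.8 -90 0; 70 -7.3 29.8 -130 0; 70 -7.3 29.8 -180 0; 70 -7.3 29.8 -215 0; 70 -7.3 29.8 -230 0; 70 -7.3 29.8 -230 0; 30 -7.3 29.8 -230 0; 30 -7.3 29.8 -230 0; 30 -7.3 29.8 -230 0; 30 -7.3 29.8 -230 0; 30 -7.3 29.8 -230 0"

```text
time_s: 36.0
position: [0.3273, 0.2974, 0.0231]
tcp_rot: [[0.155, 0.988, 0.001], [0.988, -0.155, 0.001], [0.001, 0.001, -1.0]]
force: [-0.1, 0.2, 0.5]
opening: 0.436
grasp_force: 0.0
```

Call:
drive_tool --deltas "30 0 0 0 0; 30 0 0 0 0; 30 0 0 0 0; 30 0 0 50 0; 30 0 0 100 0; 30 0 0 130 0; 30 0 0 130 0; 30 0 0 130 0"

```text
time_s: 36.8
position: [0.3268, 0.2971, 0.1526]
tcp_rot: [[0.155, 0.988, 0.001], [0.988, -0.155, 0.0], [0.001, 0.001, -1.0]]
force: [0.0, 0.1, -1.9]
opening: 0.404
grasp_force: 30.0
```

Call:
drive_tool --deltas "30 291.7 -121.8 0 0; 30 291.7 -121.8 0 0; 30 291.7 -121.8 0 0; 30 291.7 -121.8 0 0; 30 291.7 -121.8 0 0; 30 291.7 -121.8 0 0; 30 291.7 -121.8 0 0; 30 291.7 -121.8 0 0; 30 291.7 -121.8 0 0; 30 291.7 -121.8 0 0; 30 291.7 -121.8 -40 0; 30 291.7 -121.8 -40 0"

```text
time_s: 38.0
position: [0.6129, 0.1759, 0.1081]
tcp_rot: [[0.154, 0.988, -0.012], [0.988, -0.154, -0.001], [-0.003, -0.012, -1.0]]
force: [-0.7, 0.3, -0.7]
opening: 0.407
grasp_force: 30.0
```

Call:
drive_tool --deltas "30 0 0 0 0; 30 0 0 0 0; 30 0 0 0 0"

```text
time_s: 38.3
position: [0.6195, 0.1758, 0.1141]
tcp_rot: [[0.155, 0.988, 0.003], [0.988, -0.155, 0.0], [0.001, 0.003, -1.0]]
force: [0.8, -0.4, -0.0]
opening: 0.404
grasp_force: 30.0
```

Call:
drive_tool --deltas "30 -0.4 -0.4 -40 0; 30 -0.4 -0.4 -75 0; 30 -0.4 -0.4 -86 0; 30 -0.4 -0.4 -89.5 0; 30 -0.4 -0.4 -89.5 0; 30 -0.4 -0.4 -89.5 0; 30 -0.4 -0.4 -89.5 0; 58 -0.4 -0.4 -89.5 0; 58 -0.4 -0.4 -89.5 0; 58 -0.4 -0.4 -89.5 0; 58 -0.4 -0.4 -89.5 0; 58 -0.4 -0.4 -60 0"

```text
time_s: 39.5
position: [0.6148, 0.1745, 0.0489]
tcp_rot: [[0.155, 0.988, -0.009], [0.988, -0.155, -0.001], [-0.002, -0.009, -1.0]]
force: [0.1, -0.7, -0.1]
opening: 0.656
grasp_force: 0.0
```

Call:
drive_tool --deltas "58 0 0 50 0; 58 0 0 100 0; 58 0 0 150 0; 58 -110 150 170 0; 58 -110 150 170 0; 58 -110 150 170 0; 58 -110 150 170 0; 58 -110 150 170 0; 58 -110 150 170 0; 58 -110 150 170 0"

```text
time_s: 40.5
position: [0.5089, 0.3242, 0.2222]
tcp_rot: [[0.156, 0.988, 0.0], [0.988, -0.156, -0.0], [-0.0, 0.0, -1.0]]
force: [-0.8, 0.1, -0.1]
opening: 0.667
grasp_force: 0.0
```

```bash
python3 - <<'E'
from h import *
s=bot.read_state();print(np.round(s["position"],4),s["time_s"])
t=imaging.capture("top");mt=imaging.camera_model("top"); cv2.imwrite("pics/t13.png",t[:,:,::-1])
w=mask(t,(15,120,60),(32,255,255),(255,235,305,265)); print("bus",rect(mt,big(w),45))
u,v=map(int,proj(mt,(618,174,40))); g=mask(t,(50,90,0),(95,255,110),(u-15,v-15,u+15,v+15)); print("tree",rect(mt,big(g),40))
f=mask(t,(5,50,80),(25,220,255),(u-15,v-15,u+15,v+15)); print("foot",rect(mt,big(f),8))
S=imaging.capture("scene"); cv2.imwrite("pics/f.png",cv2.hconcat([cv2.resize(t[120:300,230:430],(440,396)),cv2.resize(S[150:330,200:400],(360,396)) ])[:,:,::-1])
E
```

```text
[0.5089 0.3242 0.2222] 40.5
bus (array([481.9, 105.4], dtype=float32), [35.0, 82.9], 81.36)
tree (array([622.4, 175.5], dtype=float32), [30.1, 33.0], 1.33)
foot (array([613.3, 165. ], dtype=float32), [15.8, 34.8], -40.72)
```

View pics/f.png

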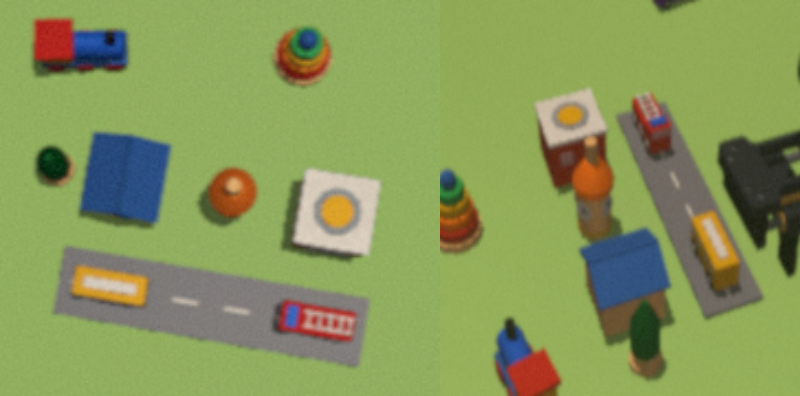

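Everything is upright and in place in the last view. The bus sits about 3 mm short of the house's door centre, so I'll nudge it along the road.

Call:
drive_tool --deltas "58 -27.4 -214.8 0 0; 58 -27.4 -214.8 0 0; 58 -27.4 -214.8 0 0; 58 -27.4 -214.8 0 0; 58 -27.4 -214.8 0 0; 58 -27.4 -214.8 0 0; 58 -27.4 -214.8 -40 0; 58 -27.4 -214.8 -80 0; 58 -27.4 -214.8 -120 0; 58 -27.4 -214.8 -120 0; 58 -27.4 -214.8 -120 0; 58 -27.4 -214.8 -120 0"

```text
time_s: 41.8
position: [0.4826, 0.1104, 0.104]
tcp_rot: [[0.155, 0.988, 0.004], [0.988, -0.155, 0.0], [0.001, 0.004, -1.0]]
force: [0.8, -0.1, -1.2]
opening: 0.665
grasp_force: 0.0
```

Call:
drive_tool --deltas "54 0 0 -50 0; 54 0 0 -75 0; 54 0 0 -84 0; 54 0 0 -84 0; 54 0 0 -84 0; 28 0 0 -84 0; 28 0 0 -84 0; 28 0 0 -84 0; 28 0 0 -84 0; 28 0 0 -84 0; 28 0 0 -84 0"

```text
time_s: 42.9
position: [0.4813, 0.1102, 0.019]
tcp_rot: [[0.155, 0.988, 0.001], [0.988, -0.155, 0.0], [0.0, 0.001, -1.0]]
force: [-0.7, -0.2, 6.9]
opening: 0.389
grasp_force: 30.0
```

Call:
drive_tool --deltas "28 0 0 6 0; 28 0 0 6 0; 28 0.5 3 6 0; 28 0.5 3 6 0; 28 0.5 3 0.3 0; 28 0.5 3 0 0; 28 0.5 3 0 0; 28 0.5 3 0 0; 54 0.5 3 0 0; 54 0.5 3 0 0; 54 0.5 3 0 0; 54 0.5 3 0 0"

```text
time_s: 44.1
position: [0.4811, 0.1131, 0.0181]
tcp_rot: [[0.155, 0.988, -0.001], [0.988, -0.155, -0.0], [-0.0, -0.001, -1.0]]
force: [0.1, -0.6, -0.2]
opening: 0.6
grasp_force: 0.0
```

Call:
drive_tool --deltas "54 0 0 50 0; 54 0 0 100 0; 54 0 0 150 0; 54 0 0 200 0; 54 -30 190 200 0; 54 -30 190 200 0; 54 -30 190 200 0; 54 -30 190 200 0; 54 -30 190 200 0; 54 -30 190 200 0; 54 -30 190 200 0; 54 -30 190 200 0"

```text
time_s: 45.3
position: [0.4516, 0.3017, 0.2182]
tcp_rot: [[0.157, 0.988, -0.001], [0.988, -0.157, -0.001], [-0.001, -0.0, -1.0]]
force: [-0.5, -0.5, -0.3]
opening: 0.618
grasp_force: 0.0
```

```bash
python3 - <<'E'
from h import *
s=bot.read_state();print(np.round(s["position"],4),s["time_s"])
t=imaging.capture("top");mt=imaging.camera_model("top")
print("bus",rect(mt,big(mask(t,(15,120,60),(32,255,255),(255,235,305,265))),45))
print("roof",rect(mt,big(mask(t,(2,190,60),(14,255,255),(310,175,360,240))),66))
print(bot.hand_in())
E
```

```text
[0.4516 0.3017 0.2182] 45.3
bus (array([482.5, 108.8], dtype=float32), [34.7, 83.6], 80.82)
roof (array([587.5, -31.1], dtype=float32), [46.8, 50.4], -44.08)
the job is handed in; nothing more can be done
None
```

The toy street is set up and handed in at about 45 s: tower and roof, bus, engine and tree are placed, upright and released, each within a few millimetres of target by the camera checks, with the stacker and train untouched. I also lifted the bus once before the roof and set it back where it was.

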